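# Unlock the spring drawer of the sample box

## Task

Either the dropper bottle or the lidded cup stands in front of the drawer of the white sample box, where the drawer would strike it: first stand that one upright in the steel tray, and leave the other one and the beaker where they are. Then slide the safety catch on top of the box fully sideways off the release button, press the button so that the drawer springs out, and finally slide the catch all the way back over the button, leaving the drawer out.

Things in the scene. Friction and masses are not known exactly. Their poses are not given: they have to be found in the camera images.
- lockbox: White sample box, fixed, 140 deep (its x) x 120 wide (its y) x 62 mm high. Origin: centre of its underside, z up. Its -x face is the front with the grey drawer. Its top carries two aluminium rails along its y, 62 mm apart between their lips, tops 81 mm above the worktop; the steel catch runs between them, over the round black button.
- button_top (a point): Centre of the top face of the black push button, 28 mm diameter, 72 mm above the worktop, 10 mm above the box top; at x = 0, y = -20 mm of the box. Presses straight down 6 mm against a spring (2 N at first, 5 N fully down), springs back up. Covered by the catch plate until the catch is slid away.
- catch_fin (a point): Middle of the top edge of the catch's upright fin, 97 mm above the worktop. The fin is 34 mm long (x of the box), 8 mm thick (y of the box) and stands 20 mm above the catch plate (66 x 42 mm, 4 mm thick, top 77 mm above the worktop), centred on it.
- lockbox_catch (a joint): Catch, slides along +y of the box: 0 = fully over the button, 0.046 m = fully off it. Stays where it is left; about 1.5 N friction.
- lockbox_drawer (a joint): Drawer: 0 = shut, 0.065 m = fully out towards -x of the box. A hidden bolt holds it; once the button is down about 4 mm it shoots out by its own spring (about 4 N) and stays out.
- drawer_front (a point): Middle of the drawer's front face, 73 mm ahead of the box's centre, 30 mm above the worktop; moves with the drawer. The drawer is 102 mm wide; its lip stands 11 mm ahead of this face. The bottle's or the cup's centre lies 42 to 57 mm ahead of the face, within 20 mm of the middle line; the other one and the beaker stand behind the box.
- tray_in (a point): Centre of the inner floor of the plain steel tray (fixed), 120 (its x) x 170 (its y) x 14 mm high, walls 4 mm; the floor is 4 mm above the worktop. It stands behind the big white analyser, whose screen reaches 195 mm above the worktop.
- bottle_mid (a point): White dropper bottle with a white nozzle cap, loose, upright; point on its axis 44 mm above its base. Body 35 mm diameter up to 60 mm, nozzle 20 mm diameter, 88 mm high in all, 45 g.
- cup_mid (a point): Small white lidded sample cup, loose, upright; point on its axis 21.5 mm above its base. Body about 44 mm across, lid 47 mm across and 7 mm thick, 43 mm high in all, 30 g.
- beaker_mid (a point): Small clear glass beaker, loose, upright; point on its axis 34.5 mm above its base. 55 mm diameter, 69 mm high, about 100 g.
Mind the look-alikes: they are no part of the job. Several things look just like the part that bears bottle_mid: the one meant starts farthest to the robot's left.

How it is judged:
On the way, in this order (a step that is already met when the one before it is completed fails the run):
1. the vessel that stood before the drawer stands upright in the tray ((((x of bottle_mid in the frame of tray_in between -0.056 and 0.056 m and y of bottle_mid in the frame of tray_in between -0.081 and 0.081 m and z of bottle_mid in the frame of tray_in between 0.038 and 0.05 m and angle between bottle's own z axis and vertical below 0.12 rad and linear speed of bottle below 0.03 m/s) and distance of each of cup_mid, beaker_mid from where it was at the start of the episode below 0.015 m) or ((x of cup_mid in the frame of tray_in between -0.056 and 0.056 m and y of cup_mid in the frame of tray_in between -0.081 and 0.081 m and z of cup_mid in the frame of tray_in between 0.0155 and 0.0275 m and angle between cup's own z axis and vertical below 0.12 rad and linear speed of cup below 0.03 m/s) and distance of each of bottle_mid, beaker_mid from where it was at the start of the episode below 0.015 m))), for 0.2 s.
2. the catch is slid off the button (value of joint lockbox_catch above 0.038 m), for 0.1 s.
3. the drawer has sprung out (value of joint lockbox_drawer above 0.055 m), for 0.1 s.
At the end, for the whole second after the job is handed in: The vessel that stood in front of the drawer stands upright and still on the tray's floor, the other two within 15 mm of where they were; the drawer is out by more than 55 mm; the catch is back over the button to within 6 mm of its end ((((x of bottle_mid in the frame of tray_in between -0.056 and 0.056 m and y of bottle_mid in the frame of tray_in between -0.081 and 0.081 m and z of bottle_mid in the frame of tray_in between 0.038 and 0.05 m and angle between bottle's own z axis and vertical below 0.12 rad and linear speed of bottle below 0.03 m/s) and distance of each of cup_mid, beaker_mid from where it was at the start of the episode below 0.015 m) or ((x of cup_mid in the frame of tray_in between -0.056 and 0.056 m and y of cup_mid in the frame of tray_in between -0.081 and 0.081 m and z of cup_mid in the frame of tray_in between 0.0155 and 0.0275 m and angle between cup's own z axis and vertical below 0.12 rad and linear speed of cup below 0.03 m/s) and distance of each of bottle_mid, beaker_mid from where it was at the start of the episode below 0.015 m)) and value of joint lockbox_drawer above 0.055 m and value of joint lockbox_catch below 0.006 m); the robot touches nothing.
It fails at once if a vessel is knocked over (angle between any of bottle, cup, beaker's own z axis and vertical above 0.6 rad).
It fails at once if the box or its drawer strikes a vessel (contact force between any of bottle, cup, beaker and lockbox above 1.5 N).
It also fails if it takes over 61 s, if anything falls off the work surface, if the arm or the gripper's body presses on something with over 40 N, if the wrist force passes 120 N, or if a joint passes its speed limit or range.

## Robot

A 7-joint arm with a two-finger parallel gripper is mounted at the origin on a cart in front of the work surface, level with it; the furniture and walls round the work are solid. World frame = base frame: x ahead of the robot, y to its left, z up, the work surface at z = 0. Lengths are in m, angles in rad, forces in N, time in s.
With the tool pointing down it reaches from about 0.4 to 0.925 m from the base axis. Payload 4.1 kg.
Tool frame: the origin (TCP) lies midway between the tips of the shut fingers; the grasp point (between the pads) lies pinch_z behind it (pinch_z is the distance from the TCP to the grasp point, in m); z points along the fingers, y is the direction in which the jaws open and shut (so a half turn about z gives the same grasp; the last joint's range is limited). The gripper opens to 85 mm and grips with 20 to 120 N. Pads are 22 mm wide; open, the fingers measure 114 mm over their backs; the gripper's body (76 mm by 85 mm) begins 54 mm behind the grasp point. The pads swing forward as they close: fully open they stand 13 mm farther back than shut.
Start: joints at [-1.432, 0.398, 0.045, 1.537, -0.019, 1.207, -0.051], TCP at [0.153, 0.632, 0.231] pointing down, gripper open.
Joint ranges: [-2.82, 2.82], [-0.49, 2.23], [-1.37, 1.46], [0, 2.46], [-1.36, 4.5], [0.23, 2], [-2.94, 2.94]. Speed limits (rad/s): [2.57, 2.57, 3.14, 3.14, 3.14, 3.14, 3.14].

## Interface

Orientations are given as a 3x3 rotation matrix whose columns are the frame's x, y, z axes.
In Python, from cell import observe, camera, job_done, pinch_z gives the robot as it stands.
- The arm moves only by the shell command python3 -m handwheel 'ROWS'. ROWS is JSON, a list of rows, each an object of numbers: "rx", "ry", "rz": the turn, a rotation vector about the tool's x, y, z in degrees; "tx", "ty", "tz": the shift along the tool's x, y, z in m; "hand": the gripper's target within -1 to 1 (fully open at 1, half-way at 0, shut at -1). In form: [{"rx": .., "ry": .., "rz": .., "tx": .., "ty": .., "tz": .., "hand": ..}, ...]. A call has 1 to 10 rows; each row shifts and turns the commanded pose from where the row before left it, along the tool's axes as they then stand; what a row does not reach is not made up. A row lasts 1/8 s, in which the tool goes at most 62.5 mm and 10.7 degrees, less where a joint would pass 70% of its speed; a pose out of reach is approached as far as the arm can. A call with a gripper value outside its range is refused whole. The fingers move at their own pace and stop on an object; the grip force is fixed at half the most. Time passes only in rows, so rows that do not move let the fingers close. It gives the time, the measured TCP pose, the force and the opening at its end, in the units of the state.
- observe(): the state, without advancing time (a new reading comes with each control period).
- camera(name): name is "scene" or "side" or "wrist"; returns a dict with "frame" (384x512x3 uint8, red, green, blue), "mtx" (3x3 intrinsics, pixels), "k1" (the pictures are not rectified: a ray, as slopes to the right and down, at radius r is drawn at 1 + k1 r^2 times it, then the intrinsics apply), "rvec" (rotation vector, rad) and "tvec" (3), from world to camera coordinates, as OpenCV has them; the wrist camera has in their place "tool_from_camera" (4x4, takes a point from camera to tool coordinates, whose origin is the TCP and whose axes are the flange's). Camera axes: x right, y down, z forward; pixel columns grow to the right and rows downward; lengths in m; the calibration is good to about 2 mm. A picture is of the moment at which its call begins: read the wrist's pose just before it. There is no depth.
- job_done(): hands the job in, once; it reports no verdict.
The state is a dict: "time_s": time; "joints": joint angles; "joint_vel": joint speeds; "effort": joint torques, N m; "position": TCP position; "eef_rot": TCP orientation; "force": force on the tool from outside, world axes, zero at the start; "wrist_torque": the same for the moment, N m; "gripper_width": finger opening in m.
Only numpy, scipy, OpenCV 4.12 (cv2) and the standard library are available. Lean on these libraries where they do the work, as an engineer would, in place of code of your own. Each camera call takes 0.05 s, during which the arm holds its last target.

## Working session

There is one attempt and no reset: what is moved stays moved. The work goes in short steps, Python scripts to look and compute and a shell command to move; the robot and the scene stay as the last step left them, time stands still between calls to the robot, and variables do not carry over. Pictures are saved under pics/ and viewed, and the job is handed in when it is done.

```bash
ls; mkdir -p pics; cat > h.py <<'E'
import numpy as np, cv2
from cell import observe, camera, pinch_z
def save(n,f):
    c=camera(n); cv2.imwrite(f,cv2.cvtColor(c['frame'],cv2.COLOR_RGB2BGR)); return c
E
python3 - <<'E'
from h import *
s=observe();print(s['time_s'],s['position'],s['eef_rot'],s['gripper_width'],pinch_z)
import pickle
d={}
for n in ['scene','side','wrist']:
    s=observe(); c=save(n,f'pics/{n}0.png'); c['pose']=(s['position'],s['eef_rot']); d[n]=c
    print(n,{k:v for k,v in c.items() if k!='frame'})
pickle.dump(d,open('d0.pkl','wb'))
E
```

```text
pics
0.0 [0.15297431 0.63108437 0.23025139] [[-9.71884296e-01  2.35458782e-01 -2.78856680e-04]
 [ 2.35458872e-01  9.71882353e-01 -1.95213452e-03]
 [-1.88631329e-04 -1.96290816e-03 -9.99998056e-01]] 0.08535108409876807 0.0187
scene {'mtx': array([[383.87253327,   0.        , 258.20503202],
       [  0.        , 383.87253327, 192.94681783],
       [  0.        ,   0.        ,   1.        ]]), 'k1': -0.11486383301194047, 'rvec': array([ 1.14616438, -2.43007578,  0.90800984]), 'tvec': array([0.11498616, 0.50736664, 0.82426043]), 'pose': (array([0.15297431, 0.63108437, 0.23025139]), array([[-9.71884296e-01,  2.35458782e-01, -2.78856680e-04],
       [ 2.35458872e-01,  9.71882353e-01, -1.95213452e-03],
       [-1.88631329e-04, -1.96290816e-03, -9.99998056e-01]]))}
side {'mtx': array([[489.82025595,   0.        , 261.17692858],
       [  0.        , 489.82025595, 189.50402998],
       [  0.        ,   0.        ,   1.        ]]), 'k1': 0.019737386628761695, 'rvec': array([ 2.10600079,  0.08538394, -0.01819141]), 'tvec': array([-0.51776698, -0.09132497,  1.83887823]), 'pose': (array([0.152945
[... 308 characters left out ...]
5298, 197.35565198],
       [  0.        ,   0.        ,   1.        ]]), 'k1': -0.06123305513839639, 'tool_from_camera': array([[ 3.64317421e-04, -9.45002630e-01, -3.27062528e-01,
         8.46203853e-02],
       [ 9.99999163e-01,  7.50428153e-04, -1.05435332e-03,
        -7.33938116e-04],
       [ 1.24180359e-03, -3.27061870e-01,  9.45002112e-01,
        -1.41825764e-01],
       [ 0.00000000e+00,  0.00000000e+00,  0.00000000e+00,
         1.00000000e+00]]), 'pose': (array([0.15294968, 0.63114478, 0.23034607]), array([[-9.71885796e-01,  2.35452534e-01, -3.20891442e-04],
       [ 2.35452729e-01,  9.71884176e-01, -1.77771742e-03],
       [-1.06698758e-04, -1.80329308e-03, -9.99998368e-01]]))}
```

View pics/scene0.png

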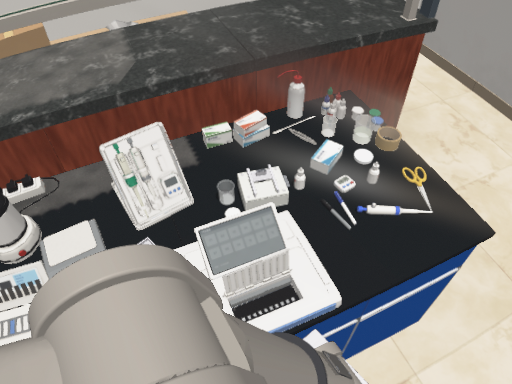

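View pics/side0.png

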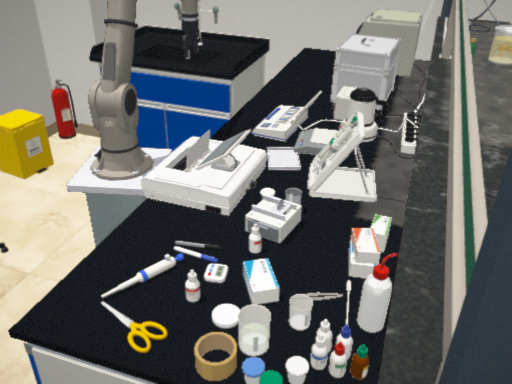

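View pics/wrist0.png

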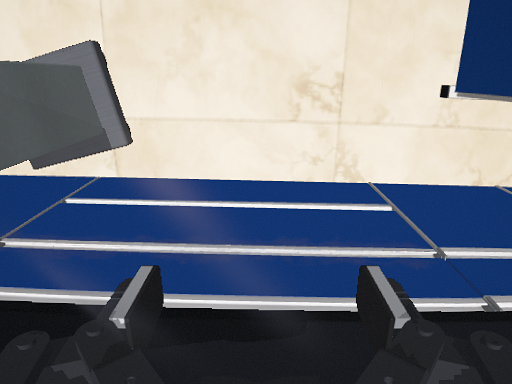

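```bash
cat >> h.py <<'E'
import pickle
def ray(c,uv):
    K=c['mtx'];x=(uv[0]-K[0,2])/K[0,0];y=(uv[1]-K[1,2])/K[1,1]
    k=c['k1'];rd=np.hypot(x,y);r=rd
    for _ in range(30): r=rd/(1+k*r*r)
    s=r/rd if rd>0 else 1
    d=np.array([x*s,y*s,1])
    if 'rvec' in c:
        R=cv2.Rodrigues(c['rvec'])[0]; return -R.T@c['tvec'],R.T@d
    p,Rt=c['pose'];T=c['tool_from_camera']
    return Rt@T[:3,3]+p,Rt@T[:3,:3]@d
def onz(c,uv,z):
    o,d=ray(c,uv);return o+d*(z-o[2])/d[2]
def proj(c,P):
    if 'rvec' in c:
        R=cv2.Rodrigues(c['rvec'])[0];q=R@np.array(P)+c['tvec']
    else:
        p,Rt=c['pose'];T=c['tool_from_camera'];q=T[:3,:3].T@(Rt.T@(np.array(P)-p)-T[:3,3])
    x,y=q[:2]/q[2];s=1+c['k1']*(x*x+y*y);K=c['mtx'];return np.array([K[0,0]*x*s+K[0,2],K[1,1]*y*s+K[1,2]])
def tri(*cu):
    A=np.zeros((3,3));b=np.zeros(3)
    for c,uv in cu:
        o,d=ray(c,uv);d=d/np.linalg.norm(d);M=np.eye(3)-np.outer(d,d);A+=M;b+=M@o
    return np.linalg.solve(A,b)
def crop(c,x0,y0,x1,y1,k,f):
    im=cv2.cvtColor(c['frame'],cv2.COLOR_RGB2BGR)[y0:y1,x0:x1];cv2.imwrite(f,cv2.resize(im,None,fx=k,fy=k,interpolation=cv2.INTER_CUBIC))
np.set_printoptions(precision=4,suppress=True)
E
python3 - <<'E'
from h import *
d=pickle.load(open('d0.pkl','rb'))
for n in ['scene','side']: print(n,ray(d[n],(256,192)))
s,q=d['scene'],d['side']
for uv in [(300,186),(373,181),(233,210),(226,200),(70,245),(265,185),(328,130)]: print('scene',uv,onz(s,uv,0))
for uv in [(255,250),(193,298),(268,193),(293,200),(283,160)]: print('side',uv,onz(q,uv,0))
crop(s,180,120,400,290,3.6,'pics/c1.png'); crop(q,140,100,340,310,2.8,'pics/c2.png')
E
```

```text
scene (array([-0.0534,  0.1866,  0.9552]), array([ 0.5156, -0.4111, -0.7518]))
side (array([ 0.6093, -1.5887,  0.8733]), array([-0.0581,  0.8547, -0.5161]))
scene (300, 186) [ 0.5282 -0.4665  0.    ]
scene (373, 181) [ 0.3849 -0.6761  0.    ]
scene (233, 210) [ 0.5893 -0.2313  0.    ]
scene (226, 200) [ 0.6371 -0.2387  0.    ]
scene (70, 245) [0.797  0.2367 0.    ]
scene (265, 185) [ 0.6066 -0.3789  0.    ]
scene (328, 130) [ 0.6715 -0.7531  0.    ]
side (255, 250) [ 0.5333 -0.4659  0.    ]
side (193, 298) [ 0.3929 -0.6765  0.    ]
side (268, 193) [ 0.5526 -0.1447  0.    ]
side (293, 200) [ 0.6392 -0.1814  0.    ]
side (283, 160) [0.5967 0.1088 0.    ]
```

View pics/c1.png

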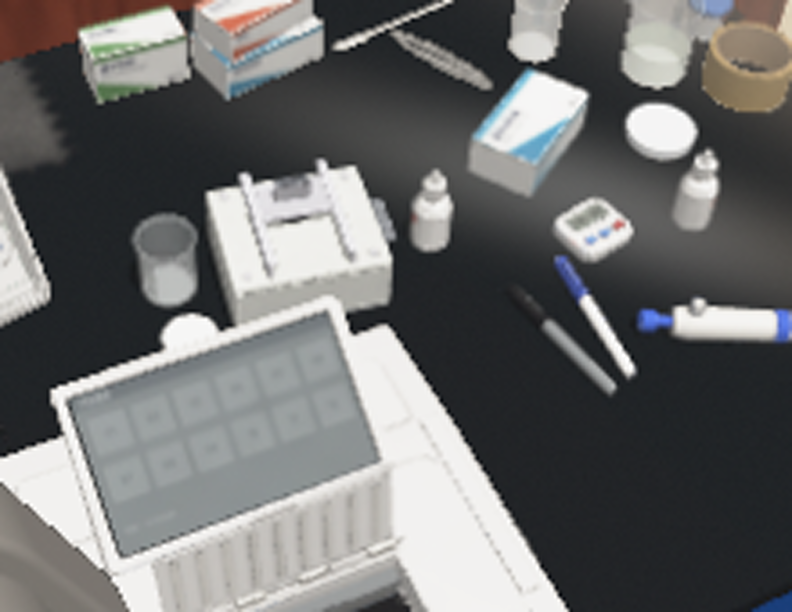

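View pics/c2.png

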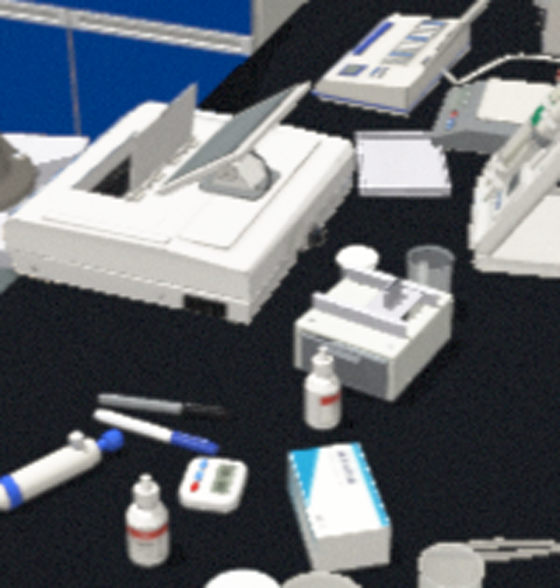

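The bottle at scene (300,178) / side (255,238) stands in front of the drawer. It is the leftmost of the look-alikes, with y≈-0.466; the others, at scene (373,172) and among the group near (342,105), lie at y≈-0.68 or further right. Next I plan the swing over to get a wrist view.

```bash
cat >> h.py <<'E'
import json
def plan(pos,yaw,n=None,hand=1,arc=False,start=None,show=True):
    """print suggested rows from current pose to pos, yaw(deg, azimuth of tool y)"""
    s=observe(); p,R=start if start else (s['position'],s['eef_rot'])
    p=np.array(p);pos=np.array(pos);y0=np.degrees(np.arctan2(R[1,1],R[0,1]))
    dy=(yaw-y0+180)%360-180
    a0=np.arctan2(p[1],p[0]);a1=np.arctan2(pos[1],pos[0]);r0=np.hypot(*p[:2]);r1=np.hypot(*pos[:2])
    L=np.linalg.norm(pos-p) if not arc else np.hypot(abs(a1-a0)*max(r0,r1),pos[2]-p[2])
    if n is None: n=int(np.ceil(max(L/.055,abs(dy)/10)))or 1
    cur=p.copy();cy=y0;out=[]
    for i in range(1,n+1):
        t=i/n
        if arc:
            a=a0+(a1-a0)*t;r=r0+(r1-r0)*t;tg=np.array([r*np.cos(a),r*np.sin(a),p[2]+(pos[2]-p[2])*t])
        else: tg=p+(pos-p)*t
        c=np.radians(cy);Y=np.array([np.cos(c),np.sin(c),0]);Z=np.array([0,0,-1.]);X=np.cross(Y,Z)
        d=tg-cur;v=[round(float(d@k),4) for k in (X,Y,Z)]
        rz=round(-(y0+dy*t-cy),1)
        out.append(dict(rz=rz,tx=v[0],ty=v[1],tz=v[2],hand=hand))
        cur=cur+v[0]*X+v[1]*Y+v[2]*Z;cy-=rz
    print('from',p,round(y0,2),'n',n);print(json.dumps(out))
    return cur,cy
E
python3 - <<'E'
from h import *
d=pickle.load(open('d0.pkl','rb'));q=d['side'];s=d['scene']
for uv in [(268,147),(297,148),(301,170),(268,170)]: print(onz(q,uv,.014))
plan((0.153,0.631,0.36),76.4)
for a in (40,):
  plan((0.62*np.cos(np.radians(22)),.62*np.sin(np.radians(22)),.38),20,arc=True,start=((0.153,0.631,0.36),observe()['eef_rot']))
E
```

```text
[0.5333 0.1887 0.014 ]
[0.6497 0.1927 0.014 ]
[0.6655 0.0086 0.014 ]
[ 0.5443 -0.0046  0.014 ]
from [0.153  0.6312 0.2305] 76.38 n 3
[{"rz": -0.0, "tx": -0.0, "ty": -0.0001, "tz": -0.0432, "hand": 1}, {"rz": -0.0, "tx": -0.0001, "ty": -0.0001, "tz": -0.0431, "hand": 1}, {"rz": -0.0, "tx": 0.0, "ty": -0.0, "tz": -0.0432, "hand": 1}]
from [0.153 0.631 0.36 ] 76.38 n 12
[{"rz": 4.7, "tx": -0.0511, "ty": -0.0045, "tz": -0.0017, "hand": 1}, {"rz": 4.7, "tx": -0.0509, "ty": -0.0043, "tz": -0.0016, "hand": 1}, {"rz": 4.7, "tx": -0.0507, "ty": -0.0042, "tz": -0.0017, "hand": 1}, {"rz": 4.7, "tx": -0.0506, "ty": -0.004, "tz": -0.0017, "hand": 1}, {"rz": 4.7, "tx": -0.0504, "ty": -0.0038, "tz": -0.0016, "hand": 1}, {"rz": 4.7, "tx": -0.0502, "ty": -0.0037, "tz": -0.0017, "hand": 1}, {"rz": 4.7, "tx": -0.05, "ty": -0.0035, "tz": -0.0017, "hand": 1}, {"rz": 4.7, "tx": -0.0498, "ty": -0.0034, "tz": -0.0016, "hand": 1}, {"rz": 4.7, "tx": -0.0497, "ty": -0.0033, "tz": -0.0017, "hand": 1}, {"rz": 4.7, "tx": -0.0494, "ty": -0.0031, "tz": -0.0017, "hand": 1}, {"rz": 4.7, "tx": -0.0493, "ty": -0.0029, "tz": -0.0016, "hand": 1}, {"rz": 4.7, "tx": -0.0491, "ty": -0.0028, "tz": -0.0017, "hand": 1}]
```

```bash
python3 -m handwheel '[{"tz":-0.043,"hand":1},{"tz":-0.043,"hand":1},{"tz":-0.043,"hand":1},{"rz":4.7,"tx":-0.051,"ty":-0.0045,"hand":1},{"rz":4.7,"tx":-0.051,"ty":-0.0043,"tz":-0.002,"hand":1},{"rz":4.7,"tx":-0.051,"ty":-0.0042,"tz":-0.002,"hand":1},{"rz":4.7,"tx":-0.051,"ty":-0.004,"tz":-0.002,"hand":1},{"rz":4.7,"tx":-0.05,"ty":-0.004,"tz":-0.002,"hand":1},{"rz":4.7,"tx":-0.05,"ty":-0.004,"tz":-0.002,"hand":1},{"rz":4.7,"tx":-0.05,"ty":-0.0035,"tz":-0.002,"hand":1}]'
python3 -m handwheel '[{"rz":4.7,"tx":-0.05,"ty":-0.0035,"tz":-0.002,"hand":1},{"rz":4.7,"tx":-0.05,"ty":-0.0033,"tz":-0.002,"hand":1},{"rz":4.7,"tx":-0.05,"ty":-0.003,"tz":-0.002,"hand":1},{"rz":4.7,"tx":-0.05,"ty":-0.003,"tz":-0.002,"hand":1},{"rz":4.7,"tx":-0.05,"ty":-0.003,"hand":1},{"hand":1}]'
python3 - <<'E'
from h import *
s=observe();c=save('wrist','pics/w1.png');c['pose']=(s['position'],s['eef_rot']);pickle.dump(c,open('w1.pkl','wb'))
plan((0.53,-.38,.38),0,arc=True)
E
```

```text
from [0.153  0.6314 0.2307] 76.38 n 24
[{"rz": 3.2, "tx": -0.0529, "ty": -0.0021, "tz": -0.0062, "hand": 1}, {"rz": 3.2, "tx": -0.0528, "ty": -0.0034, "tz": -0.0062, "hand": 1}, {"rz": 3.1, "tx": -0.0527, "ty": -0.0047, "tz": -0.0063, "hand": 1}, {"rz": 3.2, "tx": -0.0526, "ty": -0.0062, "tz": -0.0062, "hand": 1}, {"rz": 3.2, "tx": -0.0524, "ty": -0.0076, "tz": -0.0062, "hand": 1}, {"rz": 3.2, "tx": -0.0522, "ty": -0.0089, "tz": -0.0062, "hand": 1}, {"rz": 3.2, "tx": -0.0519, "ty": -0.0102, "tz": -0.0062, "hand": 1}, {"rz": 3.2, "tx": -0.0517, "ty": -0.0115, "tz": -0.0063, "hand": 1}, {"rz": 3.1, "tx": -0.0514, "ty": -0.0129, "tz": -0.0062, "hand": 1}, {"rz": 3.2, "tx": -0.051, "ty": -0.0143, "tz": -0.0062, "hand": 1}, {"rz": 3.2, "tx": -0.0507, "ty": -0.0156, "tz": -0.0062, "hand": 1}, {"rz": 3.2, "tx": -0.0502, "ty": -0.0168, "tz": -0.0063, "hand": 1}, {"rz": 3.2, "tx": -0.0498, "ty": -0.0182, "tz": -0.0062, "hand": 1}, {"rz": 3.2, "tx": -0.0494, "ty": -0.0194, "tz": -0.0062, "hand": 1}, {"rz": 3.1, "tx": -0.0488, "ty": -0.0207, "tz": -0.0062, "hand": 1}, {"rz": 3.2, "tx": -0.0482, "ty": -0.022, "tz": -0.0062, "hand": 1}, {"rz": 3.2, "tx": -0.0477, "ty": -0.0233, "tz": -0.0063, "hand": 1}, {"rz": 3.2, "tx": -0.0471, "ty": -0.0245, "tz": -0.0062, "hand": 1}, {"rz": 3.2, "tx": -0.0464, "ty": -0.0256, "tz": -0.0062, "hand": 1}, {"rz": 3.1, "tx": -0.0458, "ty": -0.0269, "tz": -0.0062, "hand": 1}, {"rz": 3.2, "tx": -0.045, "ty": -0.0281, "tz": -0.0062, "hand": 1}, {"rz": 3.2, "tx": -0.0443, "ty": -0.0292, "tz": -0.0063, "hand": 1}, {"rz": 3.2, "tx": -0.0436, "ty": -0.0304, "tz": -0.0062, "hand": 1}, {"rz": 3.2, "tx": -0.0427, "ty": -0.0315, "tz": -0.0062, "hand": 1}]invalid input
invalid input
```

View pics/w1.png

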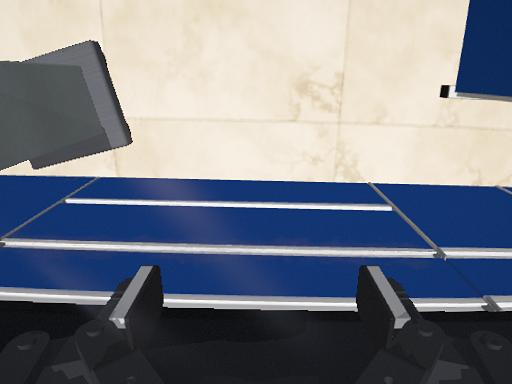

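The rows were refused, so each row probably needs every key.

```bash
python3 -m handwheel '[{"rx":0,"ry":0,"rz":0,"tx":0,"ty":0,"tz":-0.043,"hand":1},{"rx":0,"ry":0,"rz":0,"tx":0,"ty":0,"tz":-0.043,"hand":1},{"rx":0,"ry":0,"rz":0,"tx":0,"ty":0,"tz":-0.043,"hand":1},{"rx":0,"ry":0,"rz":4.7,"tx":-0.051,"ty":-0.0045,"tz":0,"hand":1},{"rx":0,"ry":0,"rz":4.7,"tx":-0.051,"ty":-0.0043,"tz":-0.002,"hand":1},{"rx":0,"ry":0,"rz":4.7,"tx":-0.051,"ty":-0.0042,"tz":-0.002,"hand":1},{"rx":0,"ry":0,"rz":4.7,"tx":-0.051,"ty":-0.004,"tz":-0.002,"hand":1},{"rx":0,"ry":0,"rz":4.7,"tx":-0.05,"ty":-0.004,"tz":-0.002,"hand":1},{"rx":0,"ry":0,"rz":4.7,"tx":-0.05,"ty":-0.004,"tz":-0.002,"hand":1},{"rx":0,"ry":0,"rz":4.7,"tx":-0.05,"ty":-0.0035,"tz":-0.002,"hand":1}]'
```

```text
time_s: 1.45
position: [0.4508, 0.4435, 0.372]
eef_rot: [[-0.686, 0.727, -0.0], [0.727, 0.686, -0.0], [-0.0, -0.0, -1.0]]
force: [1.0, 1.0, -0.2]
gripper_width: 0.0853
```

```bash
python3 -m handwheel '[{"rx":0,"ry":0,"rz":4.7,"tx":-0.05,"ty":-0.0035,"tz":-0.002,"hand":1},{"rx":0,"ry":0,"rz":4.7,"tx":-0.05,"ty":-0.0033,"tz":-0.002,"hand":1},{"rx":0,"ry":0,"rz":4.7,"tx":-0.05,"ty":-0.003,"tz":-0.002,"hand":1},{"rx":0,"ry":0,"rz":4.7,"tx":-0.05,"ty":-0.003,"tz":-0.002,"hand":1},{"rx":0,"ry":0,"rz":4.7,"tx":-0.05,"ty":-0.003,"tz":0,"hand":1},{"rx":0,"ry":0,"rz":0,"tx":0,"ty":0,"tz":0,"hand":1}]'
python3 - <<'E'
from h import *
s=observe();c=save('wrist','pics/w1.png');c['pose']=(s['position'],s['eef_rot']);pickle.dump(c,open('w1.pkl','wb'))
plan((0.54,-.37,.38),0,arc=True)
E
```

```text
time_s: 2.2
position: [0.5778, 0.2237, 0.3807]
eef_rot: [[-0.332, 0.943, 0.001], [0.943, 0.332, -0.003], [-0.003, 0.0, -1.0]]
force: [0.1, -0.5, -0.1]
gripper_width: 0.0851
from [0.5766 0.2275 0.3804] 19.72 n 12
[{"rz": 1.6, "tx": -0.0506, "ty": 0.0024, "tz": 0.0, "hand": 1}, {"rz": 1.7, "tx": -0.0508, "ty": -0.0003, "tz": 0.0001, "hand": 1}, {"rz": 1.6, "tx": -0.051, "ty": -0.0029, "tz": 0.0, "hand": 1}, {"rz": 1.7, "tx": -0.0511, "ty": -0.0057, "tz": 0.0, "hand": 1}, {"rz": 1.6, "tx": -0.0508, "ty": -0.0084, "tz": 0.0001, "hand": 1}, {"rz": 1.7, "tx": -0.0506, "ty": -0.0111, "tz": 0.0, "hand": 1}, {"rz": 1.6, "tx": -0.0502, "ty": -0.0138, "tz": 0.0001, "hand": 1}, {"rz": 1.6, "tx": -0.0496, "ty": -0.0166, "tz": -0.0, "hand": 1}, {"rz": 1.7, "tx": -0.0488, "ty": -0.0193, "tz": 0.0, "hand": 1}, {"rz": 1.6, "tx": -0.048, "ty": -0.0219, "tz": 0.0001, "hand": 1}, {"rz": 1.7, "tx": -0.0469, "ty": -0.0246, "tz": 0.0, "hand": 1}, {"rz": 1.6, "tx": -0.0458, "ty": -0.027, "tz": 0.0, "hand": 1}]
```

View pics/w1.png

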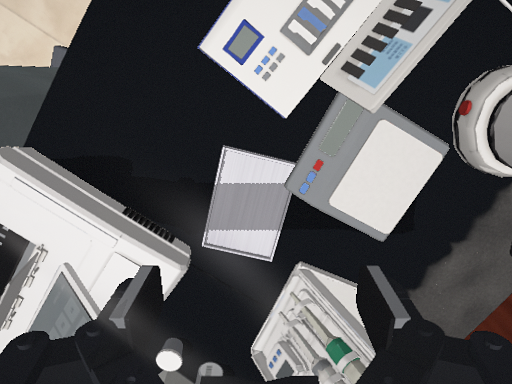

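Wrist view: the tray is at corners (222,147), (297,164), (271,261) and (203,245). The analyser is to its left in the image, the cup at (170,355) and the beaker at (208,370).

```bash
python3 - <<'E'
from h import *
c=pickle.load(open('w1.pkl','rb'))
P=[onz(c,uv,.014) for uv in [(222,147),(297,164),(271,261),(203,245)]]
print(*P,np.mean(P,0)); print([np.linalg.norm(P[i]-P[(i+1)%4]) for i in range(4)])
print('yaw long',np.degrees(np.arctan2(*(P[0]-P[3])[[1,0]])))
E
python3 -m handwheel '[{"rx":0,"ry":0,"rz":1.6,"tx":-0.051,"ty":0.002,"tz":0,"hand":1},{"rx":0,"ry":0,"rz":1.7,"tx":-0.051,"ty":0,"tz":0,"hand":1},{"rx":0,"ry":0,"rz":1.6,"tx":-0.051,"ty":-0.003,"tz":0,"hand":1},{"rx":0,"ry":0,"rz":1.7,"tx":-0.051,"ty":-0.006,"tz":0,"hand":1},{"rx":0,"ry":0,"rz":1.6,"tx":-0.051,"ty":-0.008,"tz":0,"hand":1},{"rx":0,"ry":0,"rz":1.7,"tx":-0.051,"ty":-0.011,"tz":0,"hand":1},{"rx":0,"ry":0,"rz":1.6,"tx":-0.05,"ty":-0.014,"tz":0,"hand":1},{"rx":0,"ry":0,"rz":1.6,"tx":-0.05,"ty":-0.017,"tz":0,"hand":1},{"rx":0,"ry":0,"rz":1.7,"tx":-0.049,"ty":-0.019,"tz":0,"hand":1},{"rx":0,"ry":0,"rz":1.6,"tx":-0.048,"ty":-0.022,"tz":0,"hand":1}]'
python3 -m handwheel '[{"rx":0,"ry":0,"rz":1.7,"tx":-0.047,"ty":-0.025,"tz":0,"hand":1},{"rx":0,"ry":0,"rz":1.6,"tx":-0.046,"ty":-0.027,"tz":0,"hand":1},{"rx":0,"ry":0,"rz":0,"tx":0,"ty":0,"tz":0,"hand":1},{"rx":0,"ry":0,"rz":0,"tx":0,"ty":0,"tz":0,"hand":1}]'
python3 - <<'E'
from h import *
s=observe();c=save('wrist','pics/w2.png');c['pose']=(s['position'],s['eef_rot']);pickle.dump(c,open('w2.pkl','wb'))
E
```

```text
[0.5299 0.1912 0.014 ] [0.6442 0.2041 0.014 ] [0.6641 0.0354 0.014 ] [0.5489 0.0262 0.014 ] [0.5968 0.1142 0.014 ]
[np.float64(0.11506259314516716), np.float64(0.1697817081900386), np.float64(0.11564178482881717), np.float64(0.16604544430766108)]
yaw long 96.56052758469642
time_s: 3.5
position: [0.5899, -0.2733, 0.3796]
eef_rot: [[-0.066, 0.998, -0.0], [0.998, 0.066, 0.001], [0.001, -0.0, -1.0]]
force: [0.0, -0.5, -0.6]
gripper_width: 0.0853
time_s: 4.0
position: [0.5431, -0.3675, 0.3798]
eef_rot: [[-0.008, 1.0, 0.001], [1.0, 0.008, 0.002], [0.002, 0.001, -1.0]]
force: [-0.1, 1.0, -0.4]
gripper_width: 0.0854
```

View pics/w2.png

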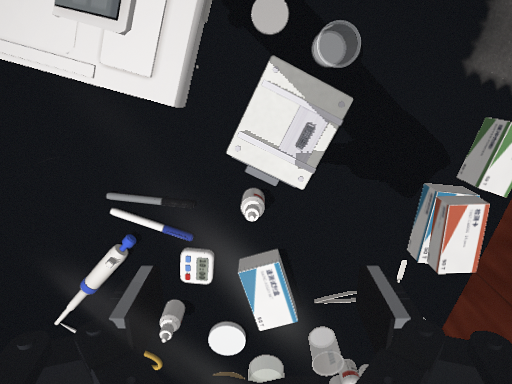

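```bash
python3 - <<'E'
from h import *
c=pickle.load(open('w2.pkl','rb'))
crop(c,210,40,370,240,3,'pics/c3.png')
E
```

```text
(no output)
```

View pics/c3.png

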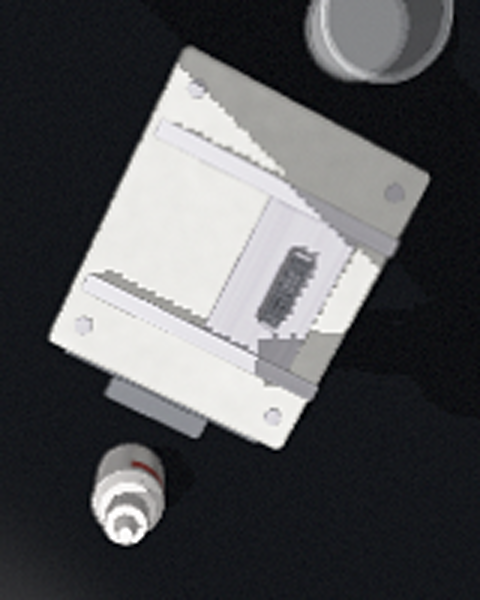

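```bash
python3 - <<'E'
from h import *
c=pickle.load(open('w2.pkl','rb'));d=pickle.load(open('d0.pkl','rb'))
f=lambda u:(u[0]/3+210-.33,u[1]/3+40-.33)
P=[onz(c,f(u),.062) for u in [(187,46),(430,178),(282,448),(49,338)]]
print(*P,np.mean(P,0)); print([np.linalg.norm(P[i]-P[(i+1)%4]) for i in range(4)])
ex=(P[0]-P[3]+P[1]-P[2]);ey=(P[0]-P[1]+P[3]-P[2])
print('x az',np.degrees(np.arctan2(ex[1],ex[0])),'y az',np.degrees(np.arctan2(ey[1],ey[0])))
print('fin top',onz(c,f((290,285)),.097))
fe=[onz(c,f(u),.097) for u in [(306,250),(268,325)]];print(fe)
print('bottle', onz(c,f((126,530)),.088), 'scene/side base', onz(d['scene'],(300,186),0))
print('tri tip',tri((c,f((126,530))),(d['scene'],(120.5/3.6+180+86.9,173/3.6+120)),(d['side'],(322/2.8+140,350/2.8+100))))
E
```

```text
[ 0.5577 -0.2556  0.062 ] [ 0.6633 -0.3074  0.062 ] [ 0.6052 -0.4299  0.062 ] [ 0.4981 -0.3789  0.062 ] [ 0.5811 -0.343   0.062 ]
[np.float64(0.11764467742190442), np.float64(0.13550804395500693), np.float64(0.1186181973210478), np.float64(0.13699684689279426)]
x az 64.41508195722895 y az 154.20468886991063
fin top [ 0.6003 -0.3489  0.097 ]
[array([ 0.6061, -0.3347,  0.097 ]), array([ 0.592 , -0.3655,  0.097 ])]
bottle [ 0.5333 -0.4609  0.088 ] scene/side base [ 0.5282 -0.4665  0.    ]
tri tip [ 0.5322 -0.4624  0.085 ]
```

The box centre is about (0.581,-0.343) and its x azimuth is 64.3°. The predicted fin position agrees with the measured one within 3 mm. The bottle is about (0.5325,-0.4615), 54 mm ahead of the drawer face, which is within the stated range. The crop shows it alone in front of the drawer tab.

```bash
python3 - <<'E'
from h import *
plan((0.5325,-0.4615,0.13),-25.7)
E
```

```text
from [ 0.5436 -0.3668  0.3797] 0.52 n 5
[{"rz": 5.2, "tx": -0.0189, "ty": -0.0024, "tz": 0.0499, "hand": 1}, {"rz": 5.3, "tx": -0.0191, "ty": -0.0007, "tz": 0.05, "hand": 1}, {"rz": 5.2, "tx": -0.019, "ty": 0.0011, "tz": 0.0499, "hand": 1}, {"rz": 5.3, "tx": -0.0189, "ty": 0.0029, "tz": 0.05, "hand": 1}, {"rz": 5.2, "tx": -0.0185, "ty": 0.0045, "tz": 0.0499, "hand": 1}]
```

```bash
python3 -m handwheel '[{"rx":0,"ry":0,"rz":5.2,"tx":-0.019,"ty":-0.0024,"tz":0.05,"hand":1},{"rx":0,"ry":0,"rz":5.3,"tx":-0.019,"ty":-0.0007,"tz":0.05,"hand":1},{"rx":0,"ry":0,"rz":5.2,"tx":-0.019,"ty":0.001,"tz":0.05,"hand":1},{"rx":0,"ry":0,"rz":5.3,"tx":-0.019,"ty":0.003,"tz":0.05,"hand":1},{"rx":0,"ry":0,"rz":5.2,"tx":-0.0185,"ty":0.0045,"tz":0.05,"hand":1},{"rx":0,"ry":0,"rz":0,"tx":0,"ty":0,"tz":0,"hand":1},{"rx":0,"ry":0,"rz":0,"tx":0,"ty":0,"tz":0,"hand":1}]'
python3 - <<'E'
from h import *
s=observe();c=save('wrist','pics/w3.png');c['pose']=(s['position'],s['eef_rot']);pickle.dump(c,open('w3.pkl','wb'))
plan((0.5325,-0.4615,0.026),-25.7)
print(proj(c,(0.5325,-0.4615,0.088)))
E
```

```text
time_s: 4.92
position: [0.5324, -0.463, 0.1316]
eef_rot: [[0.434, 0.901, 0.002], [0.901, -0.434, -0.0], [0.001, 0.002, -1.0]]
force: [0.3, -0.5, 0.7]
gripper_width: 0.0854
from [ 0.5326 -0.4635  0.1326] -25.71 n 2
[{"rz": -0.0, "tx": 0.0009, "ty": -0.0005, "tz": 0.0533, "hand": 1}, {"rz": -0.0, "tx": 0.0008, "ty": -0.0005, "tz": 0.0533, "hand": 1}]
[258.1652 226.2829]
```

View pics/w3.png

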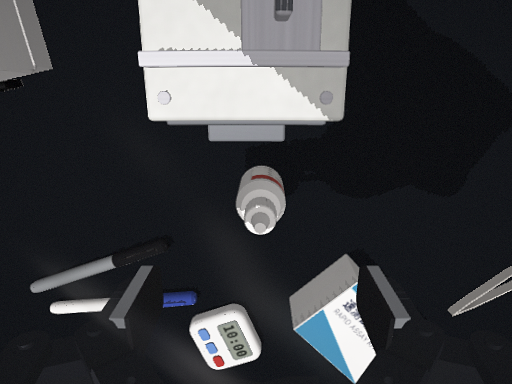

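```bash
python3 - <<'E'
from h import *
c=pickle.load(open('w3.pkl','rb'));p,R=c['pose']
def tool(P): return R.T@(P-p)
for uv in [(348,256),(290,298),(352,300),(170,244),(195,295)]:
  for z in (.0,.04): print(uv,z,tool(onz(c,uv,z))[:2])
print('bottle tip',onz(c,(260,227),.088))
E
```

```text
(348, 256) 0.0 [-0.0669  0.0794]
(348, 256) 0.04 [-0.0449  0.0677]
(290, 298) 0.0 [-0.111   0.0288]
(290, 298) 0.04 [-0.0826  0.0246]
(352, 300) 0.0 [-0.1138  0.0875]
(352, 300) 0.04 [-0.0849  0.0747]
(170, 244) 0.0 [-0.0548 -0.0786]
(170, 244) 0.04 [-0.0346 -0.0671]
(195, 295) 0.0 [-0.1077 -0.0599]
(195, 295) 0.04 [-0.0798 -0.0512]
bottle tip [ 0.5333 -0.4624  0.088 ]
```

```bash
python3 -m handwheel '[{"rx":0,"ry":0,"rz":0,"tx":0.001,"ty":0,"tz":0.036,"hand":1},{"rx":0,"ry":0,"rz":0,"tx":0,"ty":0,"tz":0.036,"hand":1},{"rx":0,"ry":0,"rz":0,"tx":0,"ty":0,"tz":0.034,"hand":1},{"rx":0,"ry":0,"rz":0,"tx":0,"ty":0,"tz":0,"hand":-0.1},{"rx":0,"ry":0,"rz":0,"tx":0,"ty":0,"tz":0,"hand":-1},{"rx":0,"ry":0,"rz":0,"tx":0,"ty":0,"tz":0,"hand":-1},{"rx":0,"ry":0,"rz":0,"tx":0,"ty":0,"tz":0,"hand":-1},{"rx":0,"ry":0,"rz":0,"tx":0,"ty":0,"tz":0,"hand":-1}]'
python3 - <<'E'
from h import *
s=observe();c=save('wrist','pics/w4.png');print(s['position'],s['gripper_width'],s['force'])
E
```

```text
time_s: 5.98
position: [0.5323, -0.4647, 0.0275]
eef_rot: [[0.437, 0.9, 0.004], [0.9, -0.437, -0.003], [-0.001, 0.005, -1.0]]
force: [1.0, 2.2, 7.7]
gripper_width: 0.0326
[ 0.5323 -0.4647  0.0275] 0.032597799910160055 [1.0202 2.1945 7.691 ]
```

View pics/w4.png

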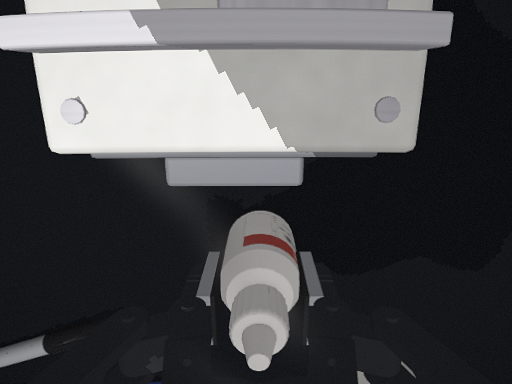

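Gripped with a 33 mm opening and the bottle upright between the pads. Next I check clearances around the tray and plan the carry.

```bash
python3 - <<'E'
from h import *
c=pickle.load(open('w1.pkl','rb'))
for z in (.05,.1,.15): print(z,'analyser corner',onz(c,(188,255),z),'balance corner',onz(c,(288,187),z), 'rack',onz(c,(300,265),z))
s=observe();R=s['eef_rot'];p=s['position']
a,y=plan(p+[0,0,.28],-25.9,hand=-1)
c_,y=plan((.602,.107,.31),6,arc=True,start=(a,R),hand=-1)
E
```

```text
0.05 analyser corner [0.5318 0.0215 0.05  ] balance corner [0.6377 0.1753 0.05  ] rack [0.701  0.0627 0.05  ]
0.1 analyser corner [0.5336 0.0513 0.1   ] balance corner [0.6283 0.1888 0.1   ] rack [0.685  0.0881 0.1   ]
0.15 analyser corner [0.5355 0.081  0.15  ] balance corner [0.6189 0.2023 0.15  ] rack [0.6689 0.1135 0.15  ]
from [ 0.5323 -0.4647  0.0275] -25.91 n 6
[{"rz": -0.0, "tx": 0.0, "ty": 0.0, "tz": -0.0467, "hand": -1}, {"rz": -0.0, "tx": 0.0, "ty": 0.0, "tz": -0.0466, "hand": -1}, {"rz": -0.0, "tx": 0.0, "ty": 0.0, "tz": -0.0467, "hand": -1}, {"rz": -0.0, "tx": 0.0, "ty": 0.0, "tz": -0.0467, "hand": -1}, {"rz": -0.0, "tx": 0.0, "ty": 0.0, "tz": -0.0466, "hand": -1}, {"rz": -0.0, "tx": 0.0, "ty": 0.0, "tz": -0.0467, "hand": -1}]
from [ 0.5323 -0.4647  0.3075] -25.91 n 12
[{"rz": -2.7, "tx": 0.0527, "ty": 0.0041, "tz": -0.0002, "hand": -1}, {"rz": -2.6, "tx": 0.0523, "ty": 0.0026, "tz": -0.0002, "hand": -1}, {"rz": -2.7, "tx": 0.0517, "ty": 0.0009, "tz": -0.0002, "hand": -1}, {"rz": -2.6, "tx": 0.0512, "ty": -0.0005, "tz": -0.0002, "hand": -1}, {"rz": -2.7, "tx": 0.0505, "ty": -0.0022, "tz": -0.0003, "hand": -1}, {"rz": -2.7, "tx": 0.0499, "ty": -0.0035, "tz": -0.0002, "hand": -1}, {"rz": -2.6, "tx": 0.0491, "ty": -0.005, "tz": -0.0002, "hand": -1}, {"rz": -2.7, "tx": 0.0484, "ty": -0.0063, "tz": -0.0002, "hand": -1}, {"rz": -2.6, "tx": 0.0477, "ty": -0.0078, "tz": -0.0002, "hand": -1}, {"rz": -2.7, "tx": 0.0467, "ty": -0.009, "tz": -0.0002, "hand": -1}, {"rz": -2.6, "tx": 0.046, "ty": -0.0104, "tz": -0.0002, "hand": -1}, {"rz": -2.7, "tx": 0.045, "ty": -0.0116, "tz": -0.0002, "hand": -1}]
```

```bash
python3 -m handwheel '[{"rx":0,"ry":0,"rz":0,"tx":0,"ty":0,"tz":-0.02,"hand":-1},{"rx":0,"ry":0,"rz":0,"tx":0,"ty":0,"tz":-0.05,"hand":-1},{"rx":0,"ry":0,"rz":0,"tx":0,"ty":0,"tz":-0.05,"hand":-1},{"rx":0,"ry":0,"rz":0,"tx":0,"ty":0,"tz":-0.06,"hand":-1},{"rx":0,"ry":0,"rz":0,"tx":0,"ty":0,"tz":-0.06,"hand":-1},{"rx":0,"ry":0,"rz":0,"tx":0,"ty":0,"tz":-0.04,"hand":-1},{"rx":0,"ry":0,"rz":-2.7,"tx":0.053,"ty":0.004,"tz":0,"hand":-1},{"rx":0,"ry":0,"rz":-2.6,"tx":0.052,"ty":0.0026,"tz":0,"hand":-1},{"rx":0,"ry":0,"rz":-2.7,"tx":0.052,"ty":0.001,"tz":0,"hand":-1},{"rx":0,"ry":0,"rz":-2.6,"tx":0.051,"ty":-0.0005,"tz":0,"hand":-1}]'
python3 -m handwheel '[{"rx":0,"ry":0,"rz":-2.7,"tx":0.0505,"ty":-0.002,"tz":0,"hand":-1},{"rx":0,"ry":0,"rz":-2.7,"tx":0.05,"ty":-0.0035,"tz":0,"hand":-1},{"rx":0,"ry":0,"rz":-2.6,"tx":0.049,"ty":-0.005,"tz":0,"hand":-1},{"rx":0,"ry":0,"rz":-2.7,"tx":0.048,"ty":-0.006,"tz":0,"hand":-1},{"rx":0,"ry":0,"rz":-2.6,"tx":0.048,"ty":-0.008,"tz":0,"hand":-1},{"rx":0,"ry":0,"rz":-2.7,"tx":0.047,"ty":-0.009,"tz":0,"hand":-1},{"rx":0,"ry":0,"rz":-2.6,"tx":0.046,"ty":-0.0104,"tz":0,"hand":-1},{"rx":0,"ry":0,"rz":-2.7,"tx":0.045,"ty":-0.0116,"tz":0,"hand":-1},{"rx":0,"ry":0,"rz":0,"tx":0,"ty":0,"tz":0,"hand":-1},{"rx":0,"ry":0,"rz":0,"tx":0,"ty":0,"tz":0,"hand":-1}]'
python3 - <<'E'
from h import *
s=observe();c=save('wrist','pics/w5.png');c['pose']=(s['position'],s['eef_rot']);pickle.dump(c,open('w5.pkl','wb'))
plan((.602,.107,.10),6,hand=-1)
E
```

```text
time_s: 7.28
position: [0.615, -0.2722, 0.3058]
eef_rot: [[0.263, 0.965, 0.001], [0.965, -0.263, -0.0], [-0.0, 0.002, -1.0]]
force: [0.3, -0.3, -0.3]
gripper_width: 0.0325
time_s: 8.52
position: [0.6008, 0.1073, 0.3054]
eef_rot: [[-0.103, 0.995, 0.001], [0.995, 0.103, -0.001], [-0.001, 0.001, -1.0]]
force: [-0.0, -0.3, -0.2]
gripper_width: 0.0324
from [0.601  0.1065 0.3053] 5.82 n 4
[{"rz": -0.0, "tx": 0.0001, "ty": 0.0003, "tz": 0.0513, "hand": -1}, {"rz": -0.1, "tx": 0.0001, "ty": 0.0002, "tz": 0.0513, "hand": -1}, {"rz": -0.0, "tx": 0.0001, "ty": 0.0003, "tz": 0.0514, "hand": -1}, {"rz": -0.1, "tx": 0.0001, "ty": 0.0002, "tz": 0.0513, "hand": -1}]
```

View pics/w5.png

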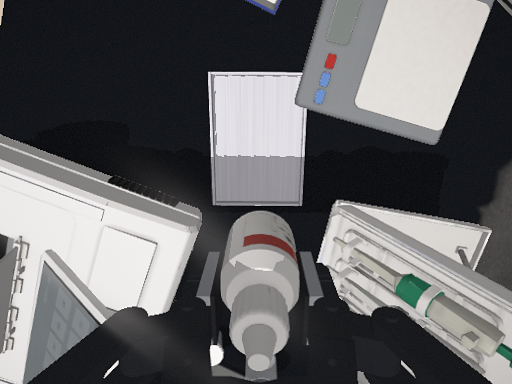

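```bash
python3 - <<'E'
from h import *
c=pickle.load(open('w5.pkl','rb'))
P=[onz(c,uv,.014) for uv in [(209,72),(307,73),(303,206),(213,205)]];print(*P,np.mean(P,0))
for z in (.08,.12,.16): print(onz(c,(201,218),z),onz(c,(320,262),z))
E
```

```text
[0.5319 0.1912 0.014 ] [0.6477 0.2021 0.014 ] [0.6669 0.0346 0.014 ] [0.5471 0.0236 0.014 ] [0.5984 0.1129 0.014 ]
[0.5411 0.0317 0.08  ] [ 0.6864 -0.011   0.08  ]
[0.5466 0.0491 0.12  ] [0.6761 0.011  0.12  ]
[0.5521 0.0664 0.16  ] [0.6657 0.033  0.16  ]
```

```bash
python3 -m handwheel '[{"rx":0,"ry":0,"rz":0,"tx":0.003,"ty":0.001,"tz":0.05,"hand":-1},{"rx":0,"ry":0,"rz":0,"tx":0.003,"ty":0,"tz":0.06,"hand":-1},{"rx":0,"ry":0,"rz":0,"tx":0,"ty":0,"tz":0.06,"hand":-1},{"rx":0,"ry":0,"rz":0,"tx":0,"ty":0,"tz":0.05,"hand":-1},{"rx":0,"ry":0,"rz":0,"tx":0,"ty":0,"tz":0.03,"hand":-1},{"rx":0,"ry":0,"rz":0,"tx":0,"ty":0,"tz":0.015,"hand":-1},{"rx":0,"ry":0,"rz":0,"tx":0,"ty":0,"tz":0.005,"hand":-1},{"rx":0,"ry":0,"rz":0,"tx":0,"ty":0,"tz":0.0,"hand":-1}]'
```

```text
time_s: 9.57
position: [0.6022, 0.1144, 0.0354]
eef_rot: [[-0.103, 0.995, 0.002], [0.995, 0.103, 0.0], [0.0, 0.002, -1.0]]
force: [0.1, -0.1, 0.6]
gripper_width: 0.0322
```

```bash
python3 -m handwheel '[{"rx":0,"ry":0,"rz":0,"tx":0,"ty":0,"tz":0.0025,"hand":-1},{"rx":0,"ry":0,"rz":0,"tx":0,"ty":0,"tz":0,"hand":-1}]'

```

```text
time_s: 9.82
position: [0.6015, 0.115, 0.0325]
eef_rot: [[-0.104, 0.995, 0.001], [0.995, 0.104, 0.001], [0.0, 0.001, -1.0]]
force: [0.2, 0.5, -0.1]
gripper_width: 0.0325
```

```bash
python3 -m handwheel '[{"rx":0,"ry":0,"rz":0,"tx":0,"ty":0,"tz":0.001,"hand":-1},{"rx":0,"ry":0,"rz":0,"tx":0,"ty":0,"tz":0,"hand":-0.1},{"rx":0,"ry":0,"rz":0,"tx":0,"ty":0,"tz":0,"hand":0.1},{"rx":0,"ry":0,"rz":0,"tx":0,"ty":0,"tz":0,"hand":0.2},{"rx":0,"ry":0,"rz":0,"tx":0,"ty":0,"tz":0,"hand":0.2}]'
python3 - <<'E'
from h import *
s=observe();c=save('wrist','pics/w6.png');print(s['gripper_width'])
E
```

```text
time_s: 10.45
position: [0.6011, 0.1147, 0.0308]
eef_rot: [[-0.104, 0.995, -0.0], [0.995, 0.104, 0.0], [0.0, -0.0, -1.0]]
force: [0.6, 0.0, 0.6]
gripper_width: 0.0513
0.05125202434223221
```

View pics/w6.png

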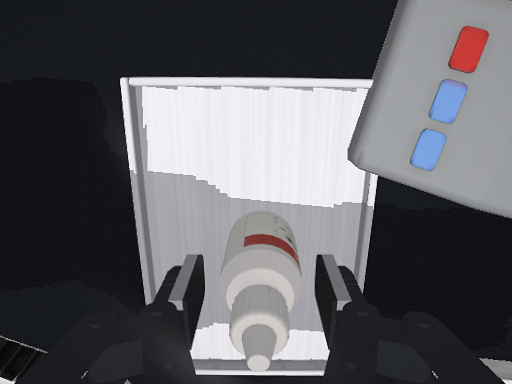

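Released at 51 mm opening; the bottle stands in the tray. Next I retract and go over the catch.

```bash
python3 -m handwheel '[{"rx":0,"ry":0,"rz":0,"tx":0,"ty":0,"tz":-0.02,"hand":0.2},{"rx":0,"ry":0,"rz":0,"tx":0,"ty":0,"tz":-0.05,"hand":0.2},{"rx":0,"ry":0,"rz":0,"tx":0,"ty":0,"tz":-0.06,"hand":0.2},{"rx":0,"ry":0,"rz":0,"tx":0,"ty":0,"tz":-0.06,"hand":0.2},{"rx":0,"ry":0,"rz":0,"tx":0,"ty":0,"tz":-0.06,"hand":0},{"rx":0,"ry":0,"rz":0,"tx":0,"ty":0,"tz":0,"hand":-0.3},{"rx":0,"ry":0,"rz":0,"tx":0,"ty":0,"tz":0,"hand":-0.3}]'
python3 - <<'E'
from h import *
s=observe();c=save('wrist','pics/w7.png');save('side','pics/s7.png')
plan((.600,-.350,.28),-25.7,arc=True,hand=-0.3)
E
```

```text
time_s: 11.38
position: [0.6008, 0.1146, 0.2815]
eef_rot: [[-0.104, 0.995, 0.001], [0.995, 0.104, 0.001], [0.001, 0.001, -1.0]]
force: [0.0, 0.3, -1.1]
gripper_width: 0.03
from [0.6001 0.1147 0.2796] 5.97 n 10
[{"rz": 3.2, "tx": -0.0436, "ty": 0.0105, "tz": -0.0, "hand": -0.3}, {"rz": 3.1, "tx": -0.0444, "ty": 0.0098, "tz": -0.0001, "hand": -0.3}, {"rz": 3.2, "tx": -0.0452, "ty": 0.0091, "tz": -0.0, "hand": -0.3}, {"rz": 3.2, "tx": -0.0459, "ty": 0.0083, "tz": -0.0001, "hand": -0.3}, {"rz": 3.1, "tx": -0.0466, "ty": 0.0076, "tz": 0.0, "hand": -0.3}, {"rz": 3.2, "tx": -0.0473, "ty": 0.0068, "tz": -0.0, "hand": -0.3}, {"rz": 3.2, "tx": -0.0481, "ty": 0.0059, "tz": -0.0001, "hand": -0.3}, {"rz": 3.1, "tx": -0.0487, "ty": 0.0052, "tz": -0.0, "hand": -0.3}, {"rz": 3.2, "tx": -0.0494, "ty": 0.0043, "tz": -0.0, "hand": -0.3}, {"rz": 3.2, "tx": -0.0501, "ty": 0.0034, "tz": -0.0001, "hand": -0.3}]
```

View pics/w7.png

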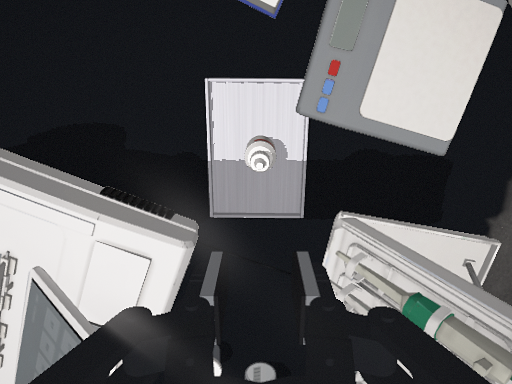

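View pics/s7.png

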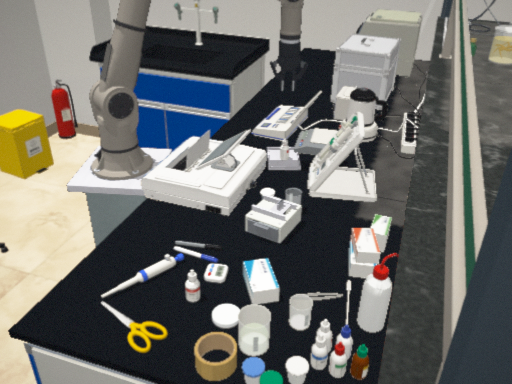

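The bottle stands upright in the middle of the tray at wrist (260,155). In the side view the cup (268,192) and beaker (293,195) are where they were.

```bash
python3 -m handwheel '[{"rx":0,"ry":0,"rz":3.2,"tx":-0.044,"ty":0.0105,"tz":0,"hand":-0.3},{"rx":0,"ry":0,"rz":3.1,"tx":-0.044,"ty":0.01,"tz":0,"hand":-0.3},{"rx":0,"ry":0,"rz":3.2,"tx":-0.045,"ty":0.009,"tz":0,"hand":-0.3},{"rx":0,"ry":0,"rz":3.2,"tx":-0.046,"ty":0.008,"tz":0,"hand":-0.3},{"rx":0,"ry":0,"rz":3.1,"tx":-0.047,"ty":0.0076,"tz":0,"hand":-0.3},{"rx":0,"ry":0,"rz":3.2,"tx":-0.047,"ty":0.007,"tz":0,"hand":-0.3},{"rx":0,"ry":0,"rz":3.2,"tx":-0.048,"ty":0.006,"tz":0,"hand":-0.3},{"rx":0,"ry":0,"rz":3.1,"tx":-0.049,"ty":0.005,"tz":0,"hand":-0.3},{"rx":0,"ry":0,"rz":3.2,"tx":-0.049,"ty":0.004,"tz":0,"hand":-0.3},{"rx":0,"ry":0,"rz":3.2,"tx":-0.05,"ty":0.0034,"tz":0,"hand":-0.3}]'
python3 -m handwheel '[{"rx":0,"ry":0,"rz":0,"tx":0,"ty":0,"tz":0.05,"hand":-0.3},{"rx":0,"ry":0,"rz":0,"tx":0,"ty":0,"tz":0.05,"hand":-0.3},{"rx":0,"ry":0,"rz":0,"tx":0,"ty":0,"tz":0,"hand":-0.3},{"rx":0,"ry":0,"rz":0,"tx":0,"ty":0,"tz":0,"hand":-0.3}]'
python3 - <<'E'
from h import *
s=observe();c=save('wrist','pics/w8.png');c['pose']=(s['position'],s['eef_rot']);pickle.dump(c,open('w8.pkl','wb'))
print(s['position'],proj(c,(.6,-.35,.097)))
E
```

```text
time_s: 12.72
position: [0.5999, -0.3504, 0.2787]
eef_rot: [[0.435, 0.9, -0.003], [0.9, -0.435, 0.002], [0.0, -0.003, -1.0]]
force: [1.3, -0.1, 0.4]
gripper_width: 0.0298
time_s: 13.22
position: [0.6013, -0.3501, 0.1819]
eef_rot: [[0.434, 0.901, 0.001], [0.901, -0.434, -0.001], [-0.001, 0.001, -1.0]]
force: [-0.6, -0.4, -0.1]
gripper_width: 0.0298
[ 0.6013 -0.3501  0.1819] [257.3864 204.5504]
```

View pics/w8.png

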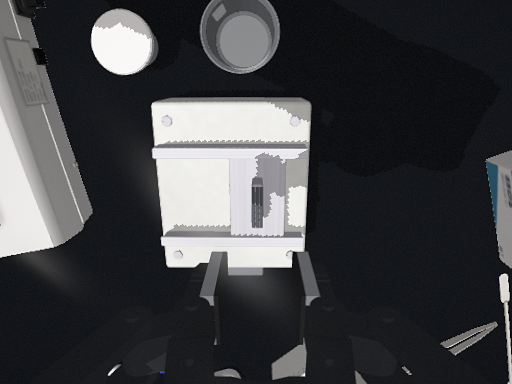

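The fin is at (257,203), where it was predicted. Descending to grip it.

```bash
python3 -m handwheel '[{"rx":0,"ry":0,"rz":0,"tx":0,"ty":-0.001,"tz":0.05,"hand":-0.3},{"rx":0,"ry":0,"rz":0,"tx":0,"ty":0,"tz":0.04,"hand":-0.3},{"rx":0,"ry":0,"rz":0,"tx":0,"ty":0,"tz":0.008,"hand":-0.3},{"rx":0,"ry":0,"rz":0,"tx":0,"ty":0,"tz":0,"hand":-0.6},{"rx":0,"ry":0,"rz":0,"tx":0,"ty":0,"tz":0,"hand":-1},{"rx":0,"ry":0,"rz":0,"tx":0,"ty":0,"tz":0,"hand":-1}]'
python3 - <<'E'
from h import *
s=observe();c=save('wrist','pics/w9.png');print(s['position'],s['force'],s['gripper_width'])
E
```

```text
time_s: 14.02
position: [0.6, -0.3498, 0.0856]
eef_rot: [[0.434, 0.901, 0.002], [0.901, -0.434, -0.0], [0.0, 0.001, -1.0]]
force: [-3.2, 2.5, 6.4]
gripper_width: 0.006
[ 0.6    -0.3498  0.0856] [-3.1869  2.5252  6.4347] 0.006002449694617814
```

View pics/w9.png

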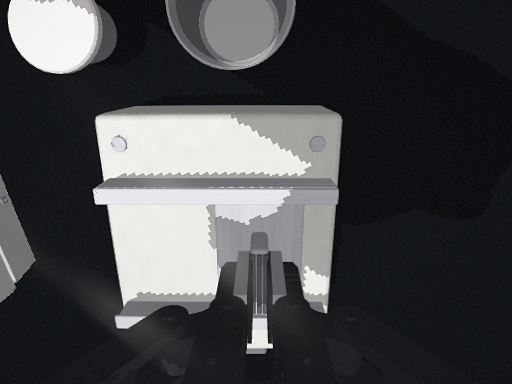

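```bash
python3 -m handwheel '[{"rx":0,"ry":0,"rz":0,"tx":0,"ty":-0.012,"tz":0,"hand":-1},{"rx":0,"ry":0,"rz":0,"tx":0,"ty":-0.012,"tz":0,"hand":-1},{"rx":0,"ry":0,"rz":0,"tx":0,"ty":-0.012,"tz":0,"hand":-1},{"rx":0,"ry":0,"rz":0,"tx":0,"ty":-0.011,"tz":0,"hand":-1},{"rx":0,"ry":0,"rz":0,"tx":0,"ty":0,"tz":0,"hand":-1},{"rx":0,"ry":0,"rz":0,"tx":0,"ty":0,"tz":0,"hand":-1}]'
```

```text
time_s: 14.82
position: [0.5586, -0.3297, 0.0855]
eef_rot: [[0.434, 0.901, 0.004], [0.901, -0.434, -0.002], [0.0, 0.005, -1.0]]
force: [-0.5, 0.7, 9.6]
gripper_width: 0.0063
```

```bash
python3 -m handwheel '[{"rx":0,"ry":0,"rz":0,"tx":0,"ty":0,"tz":0,"hand":-0.5},{"rx":0,"ry":0,"rz":0,"tx":0,"ty":0,"tz":0,"hand":-0.3},{"rx":0,"ry":0,"rz":0,"tx":0,"ty":0,"tz":-0.02,"hand":-0.3},{"rx":0,"ry":0,"rz":0,"tx":0,"ty":0,"tz":-0.04,"hand":-0.3},{"rx":0,"ry":0,"rz":0,"tx":0,"ty":0.023,"tz":-0.015,"hand":-1},{"rx":0,"ry":0,"rz":0,"tx":0,"ty":0.023,"tz":0,"hand":-1},{"rx":0,"ry":0,"rz":0,"tx":0,"ty":0,"tz":0,"hand":-1},{"rx":0,"ry":0,"rz":0,"tx":0,"ty":0,"tz":0,"hand":-1}]'
python3 - <<'E'
from h import *
s=observe();c=save('wrist','pics/w10.png');c['pose']=(s['position'],s['eef_rot']);pickle.dump(c,open('w10.pkl','wb'))
print(s['position'],proj(c,(.6,-.35,.072)))
E
```

```text
time_s: 15.82
position: [0.5981, -0.3487, 0.158]
eef_rot: [[0.435, 0.901, -0.001], [0.901, -0.435, 0.0], [-0.0, -0.001, -1.0]]
force: [-0.0, -1.0, 0.4]
gripper_width: -0.0
[ 0.5981 -0.3487  0.158 ] [262.6957 203.9015]
```

View pics/w10.png

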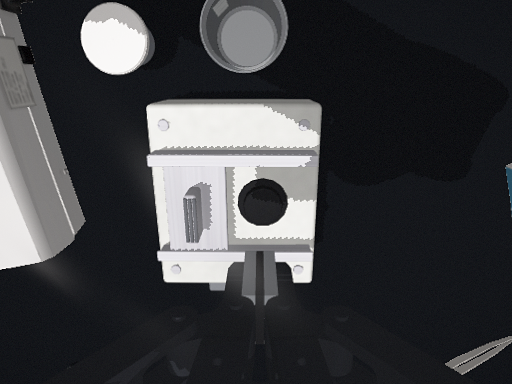

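The catch is clear and the button is at (263,203), as predicted. Pressing.

```bash
python3 -m handwheel '[{"rx":0,"ry":0,"rz":0,"tx":-0.0005,"ty":0.0015,"tz":0.04,"hand":-1},{"rx":0,"ry":0,"rz":0,"tx":0,"ty":0,"tz":0.03,"hand":-1},{"rx":0,"ry":0,"rz":0,"tx":0,"ty":0,"tz":0.012,"hand":-1},{"rx":0,"ry":0,"rz":0,"tx":0,"ty":0,"tz":0.006,"hand":-1},{"rx":0,"ry":0,"rz":0,"tx":0,"ty":0,"tz":0.003,"hand":-1},{"rx":0,"ry":0,"rz":0,"tx":0,"ty":0,"tz":0,"hand":-1},{"rx":0,"ry":0,"rz":0,"tx":0,"ty":0,"tz":0,"hand":-1}]'
python3 - <<'E'
from h import *
s=observe();c=save('wrist','pics/w11.png');print(s['position'],s['force'])
E
```

```text
time_s: 16.75
position: [0.6003, -0.3501, 0.0677]
eef_rot: [[0.434, 0.901, 0.001], [0.901, -0.434, -0.0], [0.0, 0.001, -1.0]]
force: [-0.9, 1.2, 3.2]
gripper_width: 0.0001
[ 0.6003 -0.3501  0.0677] [-0.9391  1.2196  3.1915]
```

View pics/w11.png

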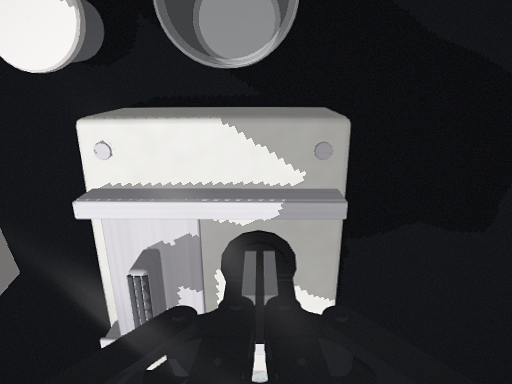

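Not certain it released, so I press 2 mm more and then rise to look.

```bash
python3 -m handwheel '[{"rx":0,"ry":0,"rz":0,"tx":0,"ty":0,"tz":0.002,"hand":-1},{"rx":0,"ry":0,"rz":0,"tx":0,"ty":0,"tz":0,"hand":-1}]'
python3 -m handwheel '[{"rx":0,"ry":0,"rz":0,"tx":0,"ty":0,"tz":-0.03,"hand":-1},{"rx":0,"ry":0,"rz":0,"tx":0,"ty":-0.023,"tz":-0.05,"hand":-0.3},{"rx":0,"ry":0,"rz":0,"tx":0,"ty":-0.023,"tz":-0.015,"hand":-0.3},{"rx":0,"ry":0,"rz":0,"tx":0,"ty":0,"tz":0,"hand":-0.3},{"rx":0,"ry":0,"rz":0,"tx":0,"ty":0,"tz":0,"hand":-0.3}]'
python3 - <<'E'
from h import *
s=observe();c=save('wrist','pics/w12.png');c['pose']=(s['position'],s['eef_rot']);save('side','pics/s12.png')
print(s['position'],proj(c,(.5586,-.3297,.097)))
E
```

```text
time_s: 17.05
position: [0.6005, -0.3501, 0.066]
eef_rot: [[0.434, 0.901, 0.001], [0.901, -0.434, -0.0], [0.0, 0.001, -1.0]]
force: [-4.2, 2.1, 8.8]
gripper_width: -0.0001
time_s: 17.68
position: [0.5595, -0.3294, 0.1588]
eef_rot: [[0.433, 0.901, 0.0], [0.901, -0.433, 0.0], [0.0, 0.0, -1.0]]
force: [-0.4, -0.1, -0.8]
gripper_width: 0.03
[ 0.5595 -0.3294  0.1588] [258.2683 217.5012]
```

View pics/w12.png

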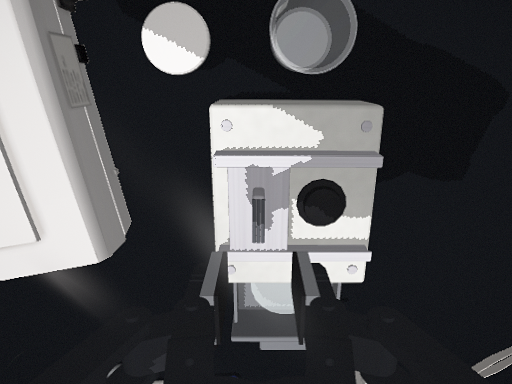

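View pics/s12.png

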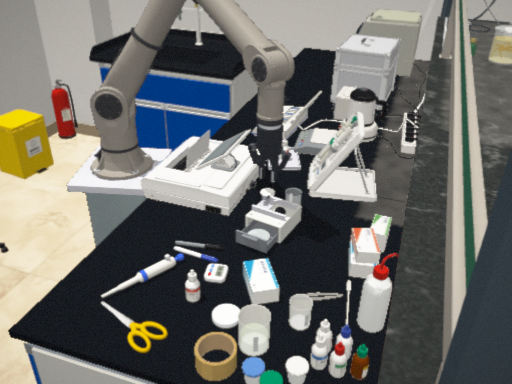

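The drawer is out at side (258,235), and the fin at (258,215) is centred between the fingers. Next I grip it and slide it back.

```bash
python3 -m handwheel '[{"rx":0,"ry":0,"rz":0,"tx":0,"ty":0,"tz":0.04,"hand":-0.3},{"rx":0,"ry":0,"rz":0,"tx":0,"ty":0,"tz":0.028,"hand":-0.3},{"rx":0,"ry":0,"rz":0,"tx":0,"ty":0,"tz":0.006,"hand":-0.3},{"rx":0,"ry":0,"rz":0,"tx":0,"ty":0,"tz":0,"hand":-0.6},{"rx":0,"ry":0,"rz":0,"tx":0,"ty":0,"tz":0,"hand":-1},{"rx":0,"ry":0,"rz":0,"tx":0,"ty":0,"tz":0,"hand":-1}]'
python3 -m handwheel '[{"rx":0,"ry":0,"rz":0,"tx":0,"ty":0.012,"tz":0,"hand":-1},{"rx":0,"ry":0,"rz":0,"tx":0,"ty":0.012,"tz":0,"hand":-1},{"rx":0,"ry":0,"rz":0,"tx":0,"ty":0.012,"tz":0,"hand":-1},{"rx":0,"ry":0,"rz":0,"tx":0,"ty":0.011,"tz":0,"hand":-1},{"rx":0,"ry":0,"rz":0,"tx":0,"ty":0,"tz":0,"hand":-1},{"rx":0,"ry":0,"rz":0,"tx":0,"ty":0,"tz":0,"hand":-1}]'
```

```text
time_s: 18.52
position: [0.5593, -0.3305, 0.0868]
eef_rot: [[0.434, 0.901, 0.002], [0.901, -0.434, -0.001], [-0.0, 0.002, -1.0]]
force: [0.5, -0.2, -0.4]
gripper_width: 0.0058
time_s: 19.27
position: [0.6, -0.3502, 0.0867]
eef_rot: [[0.434, 0.901, -0.003], [0.901, -0.434, 0.002], [0.001, -0.004, -1.0]]
force: [-7.2, 3.3, 10.5]
gripper_width: 0.0059
```

```bash
python3 -m handwheel '[{"rx":0,"ry":0,"rz":0,"tx":0,"ty":0,"tz":0,"hand":-0.5},{"rx":0,"ry":0,"rz":0,"tx":0,"ty":0,"tz":0,"hand":-0.3},{"rx":0,"ry":0,"rz":0,"tx":0,"ty":0,"tz":-0.02,"hand":-0.3},{"rx":0,"ry":0,"rz":0,"tx":0,"ty":0,"tz":-0.05,"hand":-0.3},{"rx":0,"ry":0,"rz":0,"tx":0,"ty":0,"tz":-0.06,"hand":-0.3},{"rx":0,"ry":0,"rz":0,"tx":0,"ty":0,"tz":-0.06,"hand":-0.3},{"rx":0,"ry":0,"rz":0,"tx":0,"ty":0,"tz":-0.06,"hand":-0.3},{"rx":0,"ry":0,"rz":0,"tx":0,"ty":0,"tz":0,"hand":-0.3},{"rx":0,"ry":0,"rz":0,"tx":0,"ty":0,"tz":0,"hand":-0.3}]'
python3 - <<'E'
from h import *
s=observe();c=save('wrist','pics/w13.png');c['pose']=(s['position'],s['eef_rot']);q=save('side','pics/s13.png');pickle.dump(c,open('w13.pkl','wb'))
crop(q,200,110,340,260,4,'pics/s13c.png')
ex=np.array([.4335,.901,0]);ey=np.array([-.901,.4335,0]);B=np.array([.581,-.343,0])
print('front open',proj(c,B-ex*.138+[0,0,.03]),'fin',proj(c,B-.02*ey+[0,0,.097]))
E
```

```text
time_s: 20.4
position: [0.601, -0.3502, 0.3364]
eef_rot: [[0.434, 0.901, 0.001], [0.901, -0.434, -0.0], [0.0, 0.001, -1.0]]
force: [-0.3, 0.5, -0.2]
gripper_width: 0.0296
front open [244.2833 242.3025] fin [257.9673 158.2428]
```

View pics/w13.png

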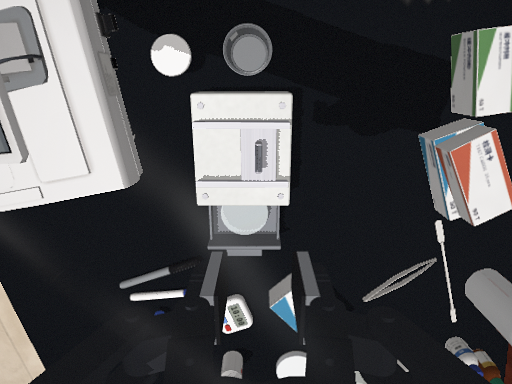

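View pics/s13c.png

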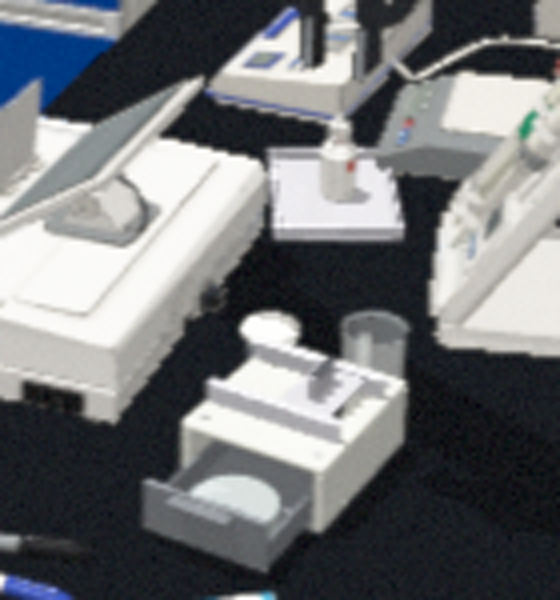

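```bash
python3 -c "
from cell import job_done
print(job_done())"
```

```text
the job is handed in; nothing more can be done
None
```

The job is done and handed in at about 20.5 s of the 61 s; no verdict was reported.

- **Vessel:** the dropper bottle was the one in front of the drawer. It was also the leftmost of the look-alikes. I stood it in the middle of the steel tray.
- **Catch and drawer:** I slid the catch about 46 mm off the button, pressed the button until the drawer sprang out, and slid the catch back to within about 1 mm of where the fingers first gripped it, against its stop.

In the last pictures:
- **Bottle:** it stands upright in the tray.
- **Cup and beaker:** I judged them unmoved by eye and did not measure them.
- **Drawer:** its front edge is within about 3 pixels of where a fully open drawer would be.
- **Catch:** the fin is within about 3 pixels of where it should be over the button.
- **Arm:** it is clear of everything.

The first move call was refused because its rows left out some values, and the arm did not move. The first press looked too shallow to be sure, so I pressed about 2 mm deeper before rising. No check failed or disagreed.

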